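# Clamp a quick coupling in the leak-test stand

## Robot

A 6-joint arm with a two-finger parallel gripper is mounted at the origin on a cart in front of the work surface, level with it; the furniture and walls round the work are solid. World frame = base frame: x ahead of the robot, y to its left, z up, the work surface at z = 0. Lengths are in mm, angles in rad, forces in N, time in s.
With the tool pointing down it reaches from about 350 to 975 mm from the base axis. Payload 7.1 kg.
Tool frame: the origin (TCP) lies at the very end of the fingers, on their centre line; the grasp point (between the pads) lies 19 mm behind it (ctrl.tcp_to_grasp is the distance from the TCP to the grasp point, in mm); z points along the fingers, x is the direction in which the jaws open and shut, and the axes are right-handed (so a half turn about z gives the same grasp; the last joint's range is limited). The gripper opens to 88 mm and grips with 3 to 60 N. Pads are 20 mm wide; open, the fingers measure 115 mm over their backs; the gripper's body (75 mm by 178 mm) begins 61 mm behind the grasp point.
Start: joints at [-0.019, 0.423, 1.63, -0, 1.089, -0.019], TCP at [624.984, 0.026, 222.675] pointing down, gripper open.
Joint ranges: [-3, 3], [-0.9, 2.11], [0.09, 2.58], [-1.31, 4.45], [0.11, 2.69], [-2.54, 2.54]. Speed limits (rad/s): [2.39, 2.39, 3.01, 3.14, 3.14, 3.14].

## Interface

Orientations are given as a rotation vector (axis times angle).
In Python, from workcell import get_obs, viewer, ctrl, masks_of gives the robot as it stands. The module is installed in compiled form; this text tells all that it offers.
- The arm moves only by the shell command python3 -m inch 'ROWS'. ROWS is JSON, a list of rows, each an object of numbers: "tx", "ty", "tz": the shift along the tool's x, y, z in cm; "ax", "ay", "az": the turn, a rotation vector about the tool's x, y, z in degrees; "jaw": the opening, from 0 (shut) to 1 (fully open). In form: [{"tx": .., "ty": .., "tz": .., "ax": .., "ay": .., "az": .., "jaw": ..}, ...]. A call has 1 to 12 rows; each row shifts and turns the commanded pose from where the row before left it, along the tool's axes as they then stand; what a row does not reach is not made up. A row lasts 1/8 s, in which the tool goes at most 62.5 mm and 10.7 degrees, less where a joint would pass 70% of its speed; a pose out of reach is approached as far as the arm can. A call is refused whole if a number of a shift passes 6.25 or a number of a turn 10.7, either way. A call with a gripper value outside its range is refused whole. The fingers move at their own pace and stop on an object; the grip force is fixed at half the most. Time passes only in rows, so rows that do not move let the fingers close. It gives the time, the measured TCP pose, the force and the opening at its end, in the units of the state.
- get_obs(): the state, without advancing time (a new reading comes with each control period).
- viewer.get_image(name): name is "scene" or "side" or "wrist"; returns (picture, depth): 400x640x3 uint8, red, green, blue; 400x640 float32, mm along the optical axis (not along the pixel's ray), 0 where there is no reading.
- viewer.get_calibration(name): a dict with "fx", "fy", "cx", "cy" (pixels), "rvec" (rotation vector, rad) and "tvec" (3), from world to camera coordinates, as OpenCV has them. Camera axes: x right, y down, z forward; pixel columns grow to the right and rows downward; lengths in mm; the calibration is good to about 2 mm. A picture is of the moment at which its call begins: read the wrist's pose just before it. get_calibration takes no time and is no camera call; for the wrist camera it gives the pose at the moment of the call.
- ctrl.close_job(): hands the job in, once; it reports no verdict.
Trained networks look in the newest picture that a camera, given by its name, has taken for a name from the list of things; names that differ only in an ending like _2 or _b are one class to them, and where a whole thing is asked for, a point or a joint stands for the part that bears it (a point fixed in the world has none). Each returns a list of dicts, best first, with "score" (0 to 1); they miss things now and then, are a little off and sometimes report something else, mostly with a low value. They report only what shows in the picture. A call takes as long as a camera call. They do not tell look-alikes from the thing itself.
- masks_of(camera, thing): "pixels" (400x640 bool, what is visible of it) and "location" ([column, row] in pixels, amid what is visible of it).
The state is a dict: "t": time; "qpos": joint angles; "qvel": joint speeds; "joint_torque": joint torques, N m; "ee_pos": TCP position; "orientation": TCP orientation; "ft_force": force on the tool from outside, world axes, zero at the start; "moment": the same for the moment, N m; "width": finger opening in mm.
Only numpy, scipy, OpenCV 4.12 (cv2) and the standard library are available. Lean on these libraries where they do the work, as an engineer would, in place of code of your own. Each camera call takes 0.05 s, during which the arm holds its last target. There are 200 camera calls.

## Task

Set up the brass quick coupling for its leak test: lay it in the bed of the test stand with its steel end towards the screw stop, then lift the red release bar and, holding it up, slide the carriage until its spring-loaded black seal pad has pushed the coupling against the stop and is itself pressed most of the way in. Let go of the bar so that it drops home in the nearest notch and the coupling stays clamped under the pad's spring. Do not run the pad hard against its end, which crushes the seal, and leave the other things on the table where they are.

Things in the scene. Friction and masses are not known exactly. Their poses are not given: they have to be found in the camera images.
- test_stand: Aluminium bench stand, 90 mm wide, 322 mm long, fixed. Frame: z up, y along the rail, origin on its centre line at table height. Along y: grey end block with gauge (95 mm high) and screw stop at -150 to -125 mm, bed at -116 to -8 mm, notched rail at -7 to 165 mm with the blue carriage. The carriage closes toward -y.
- bed_load (a point): Point on the bed's floor, on its centre line (stand y = -40 mm, 34 mm above the table), axes as the stand. With the middle of the coupling above it, the coupling is clear of the stop (by 8 to 42 mm) and of the pad. The floor is 30 mm wide between two sloped black lips that rise 4 mm above it: keep fingertips over them.
- stop_block (a point): Where the axis of the screw stop leaves the end block (stand y = -125 mm), 48 mm above the table. The stop's round black rubber face, 27 mm across, stands 17 to 51 mm out of the block toward +y; how far is set anew each time and is not measured: find it by feel. Pad and stop share this axis.
- rail_start (a point): Top of the first tooth of the notched rail (stand y = 112 mm). Steel teeth, 6 mm high and 2 mm thick, follow every 7 mm toward -y; the slot before the first tooth is where the carriage is parked.
- coupling_mid (a point): Brass quick coupling, loose, lying flat: 51 mm long, about 80 g. This point is its centre, 13.5 mm above its underside. Its y axis runs along it: the steel end (16 mm across, 12 mm long) points to -y, the brass body (27 mm across, 40 mm long) to +y. At the start the steel end points within 0.7 rad of the stand's -y. Grip it across, by its upper two thirds.
- coupling_nose (a point): Middle of the end face of the coupling's steel end, 26 mm from its centre. It ends against the screw stop.
- carriage (a joint): Travel of the blue carriage toward the stop (the stand's -y), m: 0 fully open, 0.120 end of travel. It starts at 0 to 0.020 in a slot without teeth and can move only to 0.025 until the bar is lifted. Sliding drag with the bar up about 1.5 N, 2 to 3 N when pushing the coupling.
- release_bar (a joint): Lift of the release bar, m: 0 down (tongue fully in a notch), 0.014 upper stop; above 0.006 the tongue clears the teeth, 0.010 is a safe lift. Let down on a tooth it stays at 0.006 until the carriage moves; the pressed pad then pushes the carriage back, by up to 7 mm, until the tongue drops into a notch.
- bar_grip (a point): Middle of the red release bar, a round bar 14 mm thick, 84 mm long, across the rail (along the stand's x), 105 mm above the table when down, over the middle of the carriage. The stand near it is under 67 mm high. Its spring pulls down with 5.5 N, 8.3 N at full lift; let go, it drops. Gripped on its two long sides it lifts straight up and draws the carriage along.
- ball_valve: Bystander, not to be moved: brass ball valve with a red lever, 92 mm long, 42 mm high; origin at its underside.
- valve_coil: Bystander, not to be moved: black solenoid coil block with a white stub, 30x36x46 mm; origin at its underside.
- thread_tape: Bystander, not to be moved: white roll of thread tape lying flat, 54 mm across, 15 mm high; origin at its underside. Beyond it, along the right edge of the table (y = -0.37 to -0.34 m, x = 0.43 to 0.85 m), stands the push handle of the table, a tube hoop 0.38 m high: go over or round it.
- tube_fitting: Bystander, not to be moved: small black push-in tube fitting, 14x35x14 mm; origin at its underside.
- seal_pad: Black rubber pad, 27 mm across, on a steel quill in front of the carriage, facing the stop; origin at the centre of its face. Sprung along the rail: it gives above 4 N, then 1 N per mm, and bottoms at 10.5 mm (14.5 N), after which the force shoots up; over 22 N crushes the seal. Press it in 8 to 10 mm (12 to 14 N more than the sliding drag) before letting go of the bar.
Not all that is in view belongs to the job. Leave any purple look-alike of the part that bears coupling_mid alone.

How it is judged (in metres and radians):
On the way, in this order (a step that is already met when the one before it is completed fails the run):
1. the coupling lies let go on the bed, along it, steel end towards the stop (x of coupling_mid in the frame of test_stand between -0.006 and 0.006 m and z of coupling_mid in the frame of test_stand between 0.045 and 0.051 m and angle between the y axis of coupling_mid and the y axis of test_stand, either way round below 0.15 rad and y of coupling_nose in the frame of test_stand below -0.045 m and contact force between the fingers and anything else below 0.3 N), for 0.2 s.
2. the carriage has been drawn on over the teeth with the release bar held up (value of joint release_bar above 0.005 m and value of joint carriage above 0.035 m), for 0.1 s.
At the end, for the whole second after the job is handed in: The coupling lies on the bed (within 6 mm of its centre line, along it within 0.15 rad), steel end towards the stop; the release bar is down (under 2 mm) in a notch; the carriage is at rest and the seal pad presses on the coupling with over 3 N (x of coupling_mid in the frame of test_stand between -0.006 and 0.006 m and z of coupling_mid in the frame of test_stand between 0.045 and 0.051 m and angle between the y axis of coupling_mid and the y axis of test_stand, either way round below 0.15 rad and y of coupling_nose in the frame of test_stand below -0.066 m and value of joint release_bar below 0.002 m and value of joint carriage above 0.05 m and contact force between seal_pad and anything else above 3 N and velocity of joint carriage between -0.005 and 0.005 m/s); the robot touches nothing.
It fails at once if the seal pad is pressed with over 22 N (contact force between seal_pad and anything else above 22 N).
It fails at once if the ball valve is moved by over 25 mm (distance of ball_valve from where it was at the start of the episode above 0.025 m).
It fails at once if the valve coil is moved by over 25 mm (distance of valve_coil from where it was at the start of the episode above 0.025 m).
It fails at once if the thread tape is moved by over 25 mm (distance of thread_tape from where it was at the start of the episode above 0.025 m).
It fails at once if the tube fitting is moved by over 25 mm (distance of tube_fitting from where it was at the start of the episode above 0.025 m).
It also fails if it takes over 66 s, if anything falls off the work surface, if the arm or the gripper's body presses on something with over 40 N, if the wrist force passes 120 N, or if a joint passes its speed limit or range.

## Working session

There is one attempt and no reset: what is moved stays moved. The work goes in short steps, Python scripts to look and compute and a shell command to move; the robot and the scene stay as the last step left them, time stands still between calls to the robot, and variables do not carry over. Pictures are saved under pics/ and viewed, about 8 in all and at most 12, crops included, and the job is handed in when it is done.

```bash
mkdir -p pics; cat > h.py <<'E'
import numpy as np, cv2
from workcell import get_obs, viewer, ctrl, masks_of
def cal(n):
    c=viewer.get_calibration(n); R=cv2.Rodrigues(np.array(c['rvec'],float))[0]; return c,R,np.array(c['tvec'],float)
def cloud(n,d,m,c=None):
    c,R,t=c or cal(n); v,u=np.nonzero(m&(d>0)); z=d[v,u]
    P=np.c_[(u-c['cx'])/c['fx']*z,(v-c['cy'])/c['fy']*z,z]
    return (P-t)@R   # world
def save(n,im): cv2.imwrite('pics/'+n+'.png',cv2.cvtColor(im,cv2.COLOR_RGB2BGR))
E
python3 - <<'E'
from h import *
print(get_obs())
for n in ['scene','side']:
    im,d=viewer.get_image(n); save(n+'0',im)
    for th in ['test_stand','coupling_mid','bar_grip','seal_pad','ball_valve','valve_coil','thread_tape','tube_fitting']:
        for r in masks_of(n,th)[:3]:
            P=cloud(n,d,r['pixels'])
            if len(P): print(n,th,round(r['score'],2),np.round(r['location']),len(P),np.median(P,0).round(),np.percentile(P,2,axis=0).round(),np.percentile(P,98,axis=0).round())
np.set_printoptions(suppress=True)
E
```

```text
{'t': 0.0, 'qpos': array([-1.89549725e-02,  4.23825982e-01,  1.63068230e+00,  8.74351941e-06,
        1.08858481e+00, -1.90043118e-02]), 'qvel': array([ 0.0003854 ,  0.0008149 , -0.00155619, -0.00121963, -0.00133678,
        0.00079568]), 'joint_torque': array([ 1.28069914e-03, -5.44622147e+01, -2.73670936e+01,  6.42951974e-02,
        2.27214623e-02, -1.51321510e-04]), 'ee_pos': array([6.24451133e+02, 6.66653467e-02, 2.21913994e+02]), 'orientation': array([-3.14155555e+00, -7.11228651e-05,  2.35620440e-03]), 'ft_force': array([ 0.50897337, -0.23831265,  0.05870564]), 'moment': array([ 0.03265361, -0.11515169,  0.07219465]), 'width': 87.7896944168228}
scene test_stand 0.88 [338. 249.] 4180 [476.  67.  35.] [ 441. -120.   11.] [532. 187. 114.]
scene test_stand 0.67 [316. 168.] 139 [ 739. -243.   28.] [ 728. -273.    3.] [ 766. -236.   47.]
scene coupling_mid 0.66 [319. 197.] 112 [ 654. -110.   23.] [ 643. -145.    8.] [670. -98.  30.]
scene coupling_mid 0.51 [346. 191.] 113 [ 597. -186.   23.] [ 588. -217.    2.] [ 626. -166.   30.]
scene coupling_mid 0.44 [288. 193.] 101 [733. -77.  
[... 1297 characters left out ...]
31.  36.] [ 442. -135.    4.] [534. 195. 110.]
side seal_pad 0.29 [290. 183.] 182 [493. 143. 107.] [460. 138.  65.] [532. 149. 113.]
side ball_valve 0.89 [419. 271.] 576 [ 751. -187.   27.] [ 724. -224.    8.] [ 790. -159.   41.]
side valve_coil 0.48 [293. 182.] 252 [498. 144. 105.] [458. 138.  58.] [534. 150. 113.]
side valve_coil 0.45 [426. 288.] 139 [ 743. -254.   39.] [ 729. -263.   32.] [ 761. -242.   48.]
side thread_tape 0.47 [417. 268.] 632 [ 751. -187.   26.] [ 724. -224.    1.] [ 790. -117.   41.]
side thread_tape 0.44 [229. 306.] 150 [ 400. -264.   14.] [ 391. -276.   -0.] [ 410. -238.   17.]
side tube_fitting 0.42 [293. 183.] 196 [490. 143. 106.] [452. 138.   5.] [531. 431. 113.]
```

```bash
python3 - <<'E'
import cv2,numpy as np
a=cv2.imread('pics/scene0.png'); b=cv2.imread('pics/side0.png')
a=cv2.resize(a[140:330,230:450],None,fx=3,fy=3)[:570,:400*2]; 
b=b[150:330,200:460]
cv2.imwrite('pics/s1.png',cv2.resize(a,None,fx=1,fy=1)); cv2.imwrite('pics/s2.png',cv2.resize(b,None,fx=3,fy=3))
E
```

```text
(no output)
```

View pics/s2.png

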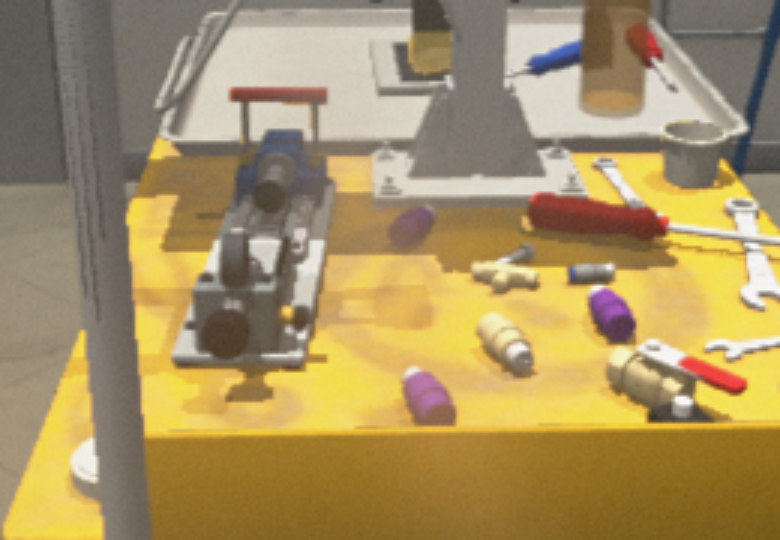

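View pics/s1.png

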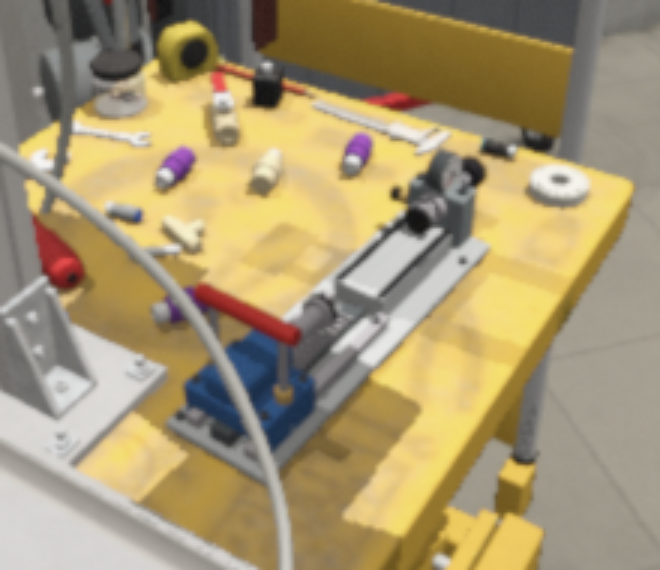

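The brass coupling lies between two purple look-alikes, at about (655, -122). In the side view its steel end is near pixel (518,358) and points to -y. I'll take a wrist view next.

```bash
python3 -m inch '[{"ty":3,"tz":-3},{"ty":4,"tz":-3},{"tz":-1},{}]'; python3 - <<'E'
from h import *
np.set_printoptions(suppress=True,precision=3)
c=cal('wrist'); im,d=viewer.get_image('wrist'); save('w1',im)
print('campos',-c[1].T@c[2], 'axis',c[1][2])
for th in ['test_stand','coupling_mid','bar_grip','seal_pad']:
    for r in masks_of('wrist',th)[:4]:
        P=cloud('wrist',d,r['pixels'],c)
        print(th,round(r['score'],2),np.round(r['location']),len(P),np.median(P,0).round(),np.percentile(P,2,axis=0).round(),np.percentile(P,98,axis=0).round())
E
```

```text
campos [626.091  67.031 385.695] axis [-0.    -0.252 -0.968]
test_stand 0.72 [187. 114.] 21757 [501.  57.  24.] [ 445. -101.   11.] [539. 149. 106.]
coupling_mid 0.89 [297.  96.] 1120 [610.  75.  24.] [592.  54.  17.] [626.  98.  28.]
coupling_mid 0.86 [302. 338.] 378 [ 609. -206.   25.] [ 594. -238.    0.] [ 621. -194.   28.]
coupling_mid 0.7 [348. 271.] 835 [ 661. -117.   24.] [ 646. -144.    1.] [ 675. -100.   28.]
coupling_mid 0.5 [416. 220.] 134 [737. -58.  19.] [731. -68.   7.] [745. -55.  23.]
bar_grip 0.56 [164.   2.] 667 [517. 138. 108.] [469. 135.  57.] [540. 147. 112.]
seal_pad 0.73 [171.  89.] 1321 [497.  80.  56.] [484.  55.  24.] [505. 107.  63.]
seal_pad 0.36 [216. 377.] 153 [ 498. -280.   10.] [ 479. -285.    1.] [ 512. -276.   14.]$[0]: bad value
```

View pics/w1.png

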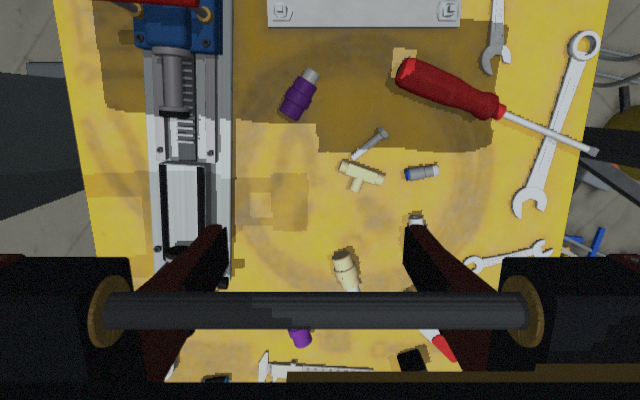

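```bash
python3 -m inch '[{"tx":0,"ty":5,"tz":-3,"ax":0,"ay":0,"az":0,"jaw":1},{"tx":0,"ty":6,"tz":-2,"ax":0,"ay":0,"az":0,"jaw":1},{"tx":-2,"ty":4,"tz":0,"ax":0,"ay":0,"az":0,"jaw":1},{"tx":0,"ty":0,"tz":0,"ax":0,"ay":0,"az":0,"jaw":1}]'; python3 - <<'E'
from h import *
np.set_printoptions(suppress=True,precision=3)
c=cal('wrist'); im,d=viewer.get_image('wrist'); save('w2',im)
print(get_obs()['ee_pos'])
P=cloud('wrist',d,np.ones(d.shape,bool),c); np.save('P2.npy',P)
for th in ['test_stand','coupling_mid','bar_grip','seal_pad','stop_block']:
    for r in masks_of('wrist',th)[:4]:
        P=cloud('wrist',d,r['pixels'],c)
        print(th,round(r['score'],2),np.round(r['location']),len(P),np.median(P,0).round(),np.percentile(P,2,axis=0).round(),np.percentile(P,98,axis=0).round())
        if th=='coupling_mid':
            Q=P[(P[:,2]>15)&(P[:,2]<32)][:,:2]; m=Q.mean(0); w,V=np.linalg.eigh(np.cov((Q-m).T)); a=V[:,1]*np.sign(V[1,1])
            s=(Q-m)@a; print('  axis',a,'yaw deg',np.degrees(np.arctan2(-a[0],a[1])),'ends',m+a*np.percentile(s,1),m+a*np.percentile(s,99), 'perp mid',np.percentile((Q-m)@V[:,0],[1,99]))
# stand
m=(P:=np.load('P2.npy'))
def fit(zlo,zhi,x0=420,x1=560,y0=-160,y1=220):
    Q=P[(P[:,2]>zlo)&(P[:,2]<zhi)&(P[:,0]>x0)&(P[:,0]<x1)&(P[:,1]>y0)&(P[:,1]<y1)]
    L=[]
    for y in range(y0,y1,20):
        q=Q[abs(Q[:,1]-y-10)<10]
        if len(q)>20: L.append((y+10,q[:,0].min().round(),q[:,0].max().round(),len(q)))
    return L
print('plate',fit(5,20)); print('bed',fit(30,42))
E
```

```text
t: 1.65
ee_pos: [604.0, -151.8, 272.7]
orientation: [3.141, -0.006, -0.0]
ft_force: [-0.1, 1.4, 0.8]
width: 87.8
[ 604.525 -150.262  272.508]
test_stand 0.62 [212.  70.] 11543 [494. -50.  34.] [ 444. -132.   11.] [531.  22.  94.]
coupling_mid 0.98 [313. 196.] 788 [ 604. -194.   24.] [ 591. -218.    1.] [ 619. -170.   29.]
  axis [-0.287  0.958] yaw deg 16.697442714948536 ends [ 611.497 -218.118] [ 597.068 -170.014] perp mid [-11.848  12.697]
coupling_mid 0.83 [434. 102.] 854 [738. -84.  24.] [ 730. -106.   16.] [752. -59.  28.]
  axis [-0.136  0.991] yaw deg 7.813803199907285 ends [ 742.281 -106.425] [735.63  -57.962] perp mid [-12.502  10.235]
coupling_mid 0.65 [366. 136.] 894 [ 661. -123.   24.] [ 647. -149.    0.] [ 676. -101.   28.]
  axis [-0.325  0.946] yaw deg 18.99150801478962 ends [ 670.138 -150.132] [ 653.8   -102.659] perp mid [-12.734  11.845]
coupling_mid 0.64 [435. 234.] 138 [ 754. -240.   34.] [ 748. -251.    6.] [ 760. -238.   40.]
  axis [0.964 0.264] yaw deg -74.68556888901198 ends [ 748.242 -240.163] [ 756.461 -237.913] perp mid [-0.86   0.783]
seal_pad 0.65 [436. 
[... 317 characters left out ...]
-70, np.float64(439.0), np.float64(530.0), 564), (-50, np.float64(441.0), np.float64(531.0), 577), (-30, np.float64(442.0), np.float64(532.0), 606), (-10, np.float64(443.0), np.float64(534.0), 616), (10, np.float64(445.0), np.float64(535.0), 896), (30, np.float64(445.0), np.float64(536.0), 327)]
bed [(-130, np.float64(506.0), np.float64(529.0), 52), (-110, np.float64(486.0), np.float64(529.0), 99), (-90, np.float64(458.0), np.float64(507.0), 441), (-70, np.float64(460.0), np.float64(509.0), 836), (-50, np.float64(461.0), np.float64(510.0), 878), (-30, np.float64(463.0), np.float64(512.0), 901), (-10, np.float64(464.0), np.float64(513.0), 950), (10, np.float64(465.0), np.float64(513.0), 301)]
```

View pics/w2.png

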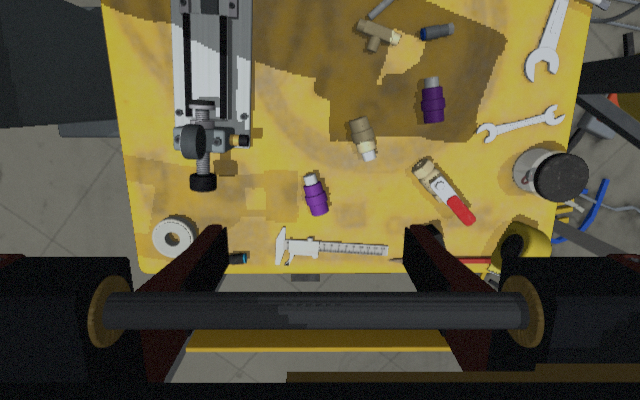

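The stand's yaw is about -3.8° and its centre line is x = 487 + 0.067(y+30). The coupling is at (662,-126) with yaw +19°, and its steel end, at pixel (368,155), is toward -y. Purple look-alikes are at (316,193) and (432,100). I'll approach it while fixing the stand's y origin.

```bash
python3 -m inch '[{"tx":5.8,"ty":-2.5,"tz":0,"ax":0,"ay":0,"az":0,"jaw":0.7},{"tx":0,"ty":0,"tz":5,"ax":0,"ay":0,"az":-9.5,"jaw":0.7},{"tx":0,"ty":0,"tz":5,"ax":0,"ay":0,"az":-9.5,"jaw":0.7},{"tx":0,"ty":0,"tz":5,"ax":0,"ay":0,"az":0,"jaw":0.7},{"tx":0,"ty":0,"tz":0,"ax":0,"ay":0,"az":0,"jaw":0.7},{"tx":0,"ty":0,"tz":0,"ax":0,"ay":0,"az":0,"jaw":0.7}]'; python3 - <<'E'
from h import *
np.set_printoptions(suppress=True,precision=1)
P=np.load('P2.npy')
y=P[:,1]; s=P[:,0]-(487+0.067*(y+30))
print('block', [ (P[(P[:,2]>z)&(P[:,2]<z+5)&(abs(s)<45)&(y<-60)&(y>-200)][:,1]) for z in ()])
for z in (35,40,45,50,55,60,70,80,90):
    q=y[(P[:,2]>z)&(P[:,2]<z+5)&(abs(s)<45)&(y<-40)&(y>-200)]
    if len(q): print(z,len(q),np.percentile(q,[2,25,50,75,98]))
for n in ['wrist','scene','side']:
    c=cal(n); im,d=viewer.get_image(n); P=cloud(n,d,np.ones(d.shape,bool),c); y=P[:,1]; s=P[:,0]-(487+0.067*(y+30))
    if n=='wrist': save('w3',im)
    for nm,z0,z1,ss in [('plate',6,16,44),('floor',31,36,12),('lip',36,41,20),('blk',88,98,30),('bar',106,120,45)]:
        q=y[(P[:,2]>z0)&(P[:,2]<z1)&(abs(s)<ss)&(y>-200)&(y<230)]
        if len(q): print(n,nm,len(q),np.percentile(q,[0.5,5,50,95,99.5]))
    q=(abs(s)<45)&(P[:,2]>100)&(P[:,2]<120)&(y>100)&(y<200); 
    if q.sum(): print('bar s,z',np.percentile(s[q],[2,98]),np.percentile(P[q,2],[50,95]))
E
```

```text
t: 2.7
ee_pos: [663.7, -124.2, 124.1]
orientation: [3.098, 0.519, 0.003]
ft_force: [0.5, 0.0, 0.9]
width: 61.3
block []
35 1463 [-111.3  -79.6  -64.9  -52.3  -41. ]
40 202 [-161.9 -127.4 -124.  -119.9  -66.1]
45 90 [-173.6 -155.5 -126.3 -108.6  -83.5]
50 320 [-175.8 -156.  -140.4 -100.3  -83.9]
55 488 [-177.6 -159.9 -122.1  -96.3  -81.9]
60 972 [-177.7 -163.3 -125.1 -112.6  -81.9]
70 46 [-136.6 -129.1 -120.5 -113.1 -107.5]
80 82 [-139.2 -129.9 -114.5 -106.1 -105.1]
90 299 [-135.  -130.5 -119.9 -113.2 -109.3]
wrist plate 4780 [-134.2 -119.3  -76.2  -32.6  -26.6]
wrist floor 2246 [-110.3  -97.2  -66.1  -47.   -43.1]
wrist lip 1215 [-162.1 -100.5  -68.7  -46.8  -40.5]
wrist blk 1032 [-136.3 -133.8 -118.8 -108.5 -107.3]
scene plate 836 [-126.9 -107.8   47.5  188.4  190.8]
scene floor 110 [-107.5  -82.8  -15.1  176.2  177.2]
scene lip 305 [-108.3  -82.5  -33.1  175.7  177.3]
scene blk 66 [-130.6 -127.2 -112.   147.3  148. ]
scene bar 241 [140.1 143.5 150.1 155.2 156.5]
bar s,z [-44.5  36.8] [112. 115.]
side plate 737 [-135.8 -132.6  -21.9  135.1  176.2]
side floor 90 [-175.7 -132.   -14.7   61.1  117.2]
side lip 93 [-177.4 -176.2  -41.2  115.4  120.9]
side blk 77 [-135.1 -133.8 -124.8  145.6  150. ]
side bar 116 [136.5 138.4 143.4 148.6 150. ]
bar s,z [-42.7  37.6] [108.4 113.1]
```

View pics/w3.png

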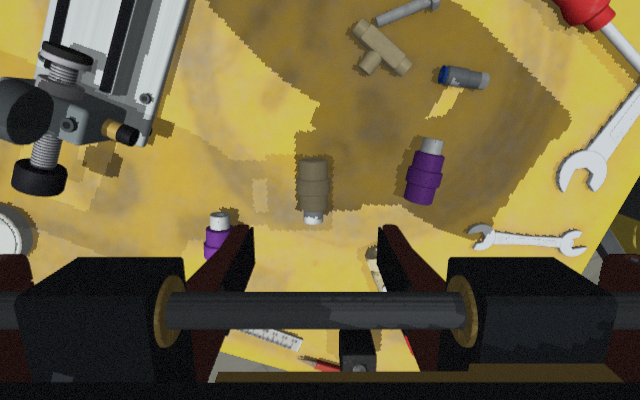

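Wrist view w3 shows the coupling between the fingers at (314,188), aligned with the tool and steel end down. The stand's y origin is about world y = 25. I'll go down and grip.

```bash
python3 -m inch '[{"tx":-0.2,"ty":0.15,"tz":5,"ax":0,"ay":0,"az":0,"jaw":0.7},{"tx":0,"ty":0,"tz":4.2,"ax":0,"ay":0,"az":0,"jaw":0.7},{"tx":0,"ty":0,"tz":2.5,"ax":0,"ay":0,"az":0,"jaw":0.7},{"tx":0,"ty":0,"tz":0,"ax":0,"ay":0,"az":0,"jaw":0.7},{"tx":0,"ty":0,"tz":0,"ax":0,"ay":0,"az":0,"jaw":0.7}]'; python3 -m inch '[{"tx":0,"ty":0,"tz":0,"ax":0,"ay":0,"az":0,"jaw":0.1},{"tx":0,"ty":0,"tz":0,"ax":0,"ay":0,"az":0,"jaw":0.1},{"tx":0,"ty":0,"tz":0,"ax":0,"ay":0,"az":0,"jaw":0.1},{"tx":0,"ty":0,"tz":0,"ax":0,"ay":0,"az":0,"jaw":0.1},{"tx":0,"ty":0,"tz":0,"ax":0,"ay":0,"az":0,"jaw":0.1},{"tx":0,"ty":0,"tz":0,"ax":0,"ay":0,"az":0,"jaw":0.1}]'
```

```text
t: 3.48
ee_pos: [662.5, -126.9, 7.5]
orientation: [3.097, 0.518, 0.004]
ft_force: [-0.0, -0.0, 0.4]
width: 61.7
t: 4.22
ee_pos: [661.3, -126.6, 5.8]
orientation: [3.098, 0.518, 0.001]
ft_force: [-0.2, 0.5, 3.8]
width: 26.7
```

```bash
python3 -m inch '[{"tx":0,"ty":0,"tz":-5,"ax":0,"ay":0,"az":0,"jaw":0.1},{"tx":0,"ty":0,"tz":-6,"ax":0,"ay":0,"az":7.6,"jaw":0.1},{"tx":0,"ty":0,"tz":-3,"ax":0,"ay":0,"az":7.6,"jaw":0.1},{"tx":0,"ty":0,"tz":0,"ax":0,"ay":0,"az":7.6,"jaw":0.1},{"tx":0,"ty":-5,"tz":0,"ax":0,"ay":0,"az":0,"jaw":0.1},{"tx":-4,"ty":-4.5,"tz":0,"ax":0,"ay":0,"az":0,"jaw":0.1},{"tx":-5,"ty":0,"tz":0,"ax":0,"ay":0,"az":0,"jaw":0.1},{"tx":-5,"ty":0,"tz":0,"ax":0,"ay":0,"az":0,"jaw":0.1},{"tx":-4,"ty":0,"tz":0,"ax":0,"ay":0,"az":0,"jaw":0.1},{"tx":0,"ty":0,"tz":0,"ax":0,"ay":0,"az":0,"jaw":0.1},{"tx":0,"ty":0,"tz":0,"ax":0,"ay":0,"az":0,"jaw":0.1}]'; python3 - <<'E'
from h import *
np.set_printoptions(suppress=True,precision=2)
print(get_obs()['ee_pos'],get_obs()['orientation'],get_obs()['width'])
for n in ('wrist','side'):
    c=cal(n); im,d=viewer.get_image(n); save(n[0]+'4',im)
    P=cloud(n,d,np.ones(d.shape,bool),c)
    y=P[:,1]
    L=[]
    for y0 in range(-80,150,10):
        q=P[(abs(y-y0)<5)&(P[:,2]>36)&(P[:,2]<39.5)&(P[:,0]>440)&(P[:,0]<540)]
        if len(q)>8: L.append((y0,np.percentile(q[:,0],1).round(1),np.percentile(q[:,0],99).round(1)))
    print(n,L)
    for r in masks_of(n,'coupling_mid')[:2]:
        Q=cloud(n,d,r['pixels'],c); print(r['score'],r['location'],np.median(Q,0),np.percentile(Q,2,axis=0),np.percentile(Q,98,axis=0))
    for r in masks_of(n,'seal_pad')[:1]:
        Q=cloud(n,d,r['pixels'],c); print('pad',r['score'],r['location'],np.median(Q,0),np.percentile(Q,2,axis=0),np.percentile(Q,98,axis=0))
a=cv2.imread('pics/w4.png'); b=cv2.imread('pics/s4.png')[150:300,200:400]
cv2.imwrite('pics/c4.png',np.vstack([cv2.resize(a[:,40:600],(400,286)),cv2.resize(b,(400,300))]))
E
```

```text
t: 5.6
ee_pos: [488.6, -20.0, 145.7]
orientation: [3.14, -0.104, 0.002]
ft_force: [0.8, 0.7, -0.9]
width: 26.7
[488.64 -19.97 145.7 ] [ 3.14 -0.1   0.  ] 26.71387299424471
wrist [(-80, np.float64(463.4), np.float64(497.2)), (-50, np.float64(462.8), np.float64(467.3)), (-40, np.float64(463.5), np.float64(486.9)), (-30, np.float64(464.5), np.float64(509.5)), (-20, np.float64(465.2), np.float64(509.5)), (-10, np.float64(466.0), np.float64(510.1)), (0, np.float64(466.7), np.float64(511.6)), (10, np.float64(467.7), np.float64(494.6)), (50, np.float64(486.5), np.float64(498.9)), (110, np.float64(493.4), np.float64(531.3)), (120, np.float64(461.7), np.float64(478.8))]
0.95 [316.7, 238.4] [490.27 -11.05 164.42] [477.99 -37.86 149.11] [502.1    5.9  168.27]
0.9 [601.3, 233.7] [735.18 -79.44  21.87] [ 728.71 -105.86    8.02] [749.23 -55.91  28.09]
pad 0.7 [312.4, 55.6] [494.35  78.51  56.26] [481.16  54.76  40.54] [503.98 107.11  62.55]
side [(60, np.float64(483.1), np.float64(497.2)), (120, np.float64(459.5), np.float64(529.7))]
0.65 [402.2, 254.8] [737.58 -94.29  20.46] [ 727.14 -105.43    6.52] [751.76 -54.79  27.82]
0.54 [340.8, 283.4] [ 601.36 -206.     21.8 ] [ 588.71 -218.12    9.92] [ 616.35 -171.76   27.88]
pad 0.57 [292.7, 213.6] [492.16  59.44  53.7 ] [478.65  55.15  39.55] [502.58 112.16  61.55]
```

View pics/c4.png

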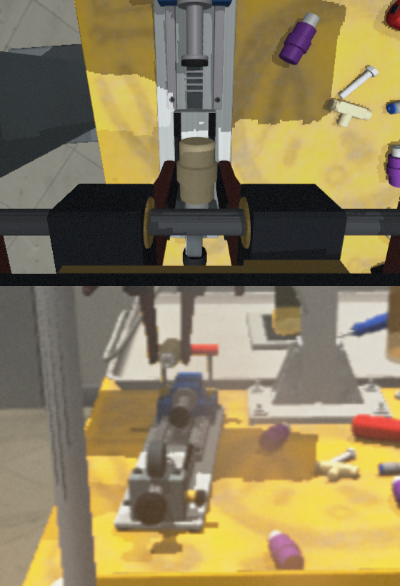

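The coupling is held straight, steel end toward the stop, above the bed and about 1.5 mm to +x. I'll shift it and lower it.

```bash
python3 -m inch '[{"tx":-0.14,"ty":0,"tz":4,"ax":0,"ay":0,"az":0,"jaw":0.1},{"tx":0,"ty":0,"tz":4,"ax":0,"ay":0,"az":0,"jaw":0.1},{"tx":0,"ty":0,"tz":2,"ax":0,"ay":0,"az":0,"jaw":0.1},{"tx":0,"ty":0,"tz":0,"ax":0,"ay":0,"az":0,"jaw":0.1},{"tx":0,"ty":0,"tz":0,"ax":0,"ay":0,"az":0,"jaw":0.1}]'; python3 -m inch '[{"tx":0,"ty":0,"tz":0.2,"ax":0,"ay":0,"az":0,"jaw":0.1},{"tx":0,"ty":0,"tz":0,"ax":0,"ay":0,"az":0,"jaw":0.1}]';  python3 -m inch '[{"tx":0,"ty":0,"tz":0.15,"ax":0,"ay":0,"az":0,"jaw":0.1},{"tx":0,"ty":0,"tz":0,"ax":0,"ay":0,"az":0,"jaw":0.1}]'
```

```text
t: 6.52
ee_pos: [486.9, -19.8, 46.0]
orientation: [3.14, -0.104, 0.001]
ft_force: [-0.1, 0.0, -1.4]
width: 26.7
t: 6.78
ee_pos: [486.8, -19.8, 44.1]
orientation: [3.14, -0.104, 0.002]
ft_force: [0.5, 0.0, -1.3]
width: 26.8
t: 7.02
ee_pos: [486.3, -19.8, 42.0]
orientation: [-3.14, 0.104, -0.0]
ft_force: [0.1, 0.2, -0.7]
width: 26.7
```

```bash
python3 -m inch '[{"tx":0.05,"ty":0,"tz":0.1,"ax":0,"ay":0,"az":0,"jaw":0.1},{"tx":0,"ty":0,"tz":0,"ax":0,"ay":0,"az":0,"jaw":0.1}]'; python3 -m inch '[{"tx":0,"ty":0,"tz":0.1,"ax":0,"ay":0,"az":0,"jaw":0.1},{"tx":0,"ty":0,"tz":0,"ax":0,"ay":0,"az":0,"jaw":0.1}]'
```

```text
t: 7.28
ee_pos: [486.8, -19.8, 40.9]
orientation: [-3.14, 0.104, 0.0]
ft_force: [0.6, -1.0, -0.8]
width: 26.6
t: 7.52
ee_pos: [486.7, -19.8, 39.8]
orientation: [3.14, -0.104, -0.0]
ft_force: [-0.3, 0.1, -0.5]
width: 26.5
```

```bash
python3 -m inch '[{"tx":0,"ty":0,"tz":0.05,"ax":0,"ay":0,"az":0,"jaw":0.1},{"tx":0,"ty":0,"tz":0,"ax":0,"ay":0,"az":0,"jaw":0.4},{"tx":0,"ty":0,"tz":0,"ax":0,"ay":0,"az":0,"jaw":0.5},{"tx":0,"ty":0,"tz":0,"ax":0,"ay":0,"az":0,"jaw":0.5},{"tx":0,"ty":0,"tz":0,"ax":0,"ay":0,"az":0,"jaw":0.5}]'; python3 -m inch '[{"tx":0,"ty":0,"tz":-3,"ax":0,"ay":0,"az":0,"jaw":0.5},{"tx":0,"ty":0,"tz":-5,"ax":0,"ay":0,"az":0,"jaw":0.5},{"tx":0,"ty":0,"tz":-6,"ax":0,"ay":0,"az":0,"jaw":0.5},{"tx":0,"ty":0,"tz":0,"ax":0,"ay":0,"az":0,"jaw":0.5},{"tx":0,"ty":0,"tz":0,"ax":0,"ay":0,"az":0,"jaw":0.5}]'
python3 - <<'E'
from h import *
np.set_printoptions(suppress=True,precision=2)
print(get_obs()['ee_pos'],get_obs()['orientation'])
n='wrist'; c=cal(n); im,d=viewer.get_image(n); save('w5',im)
for th in ('coupling_mid','seal_pad','bar_grip'):
    for r in masks_of(n,th)[:2]:
        P=cloud(n,d,r['pixels'],c); print(th,r['score'],np.round(r['location']),np.median(P,0),np.percentile(P,2,axis=0),np.percentile(P,98,axis=0))
        if th=='coupling_mid':
            Q=P[P[:,2]>46][:,:2]; m=Q.mean(0); w,V=np.linalg.eigh(np.cov((Q-m).T)); a=V[:,1]*np.sign(V[1,1]); print(m,a)
E
```

```text
t: 8.15
ee_pos: [486.8, -19.8, 39.4]
orientation: [-3.14, 0.104, 0.0]
ft_force: [0.3, -0.1, -0.4]
width: 44.1
t: 8.78
ee_pos: [486.3, -19.8, 179.1]
orientation: [3.14, -0.104, -0.0]
ft_force: [-0.2, -0.2, -0.5]
width: 44.1
[486.33 -19.82 179.12] [ 3.14 -0.1  -0.  ]
coupling_mid 0.76 [449.  63.] [606.78  74.77  23.89] [590.71  52.72  10.73] [624.63  99.01  28.37]
[nan nan] [nan nan]
coupling_mid 0.62 [318. 182.] [488.1  -15.23  58.15] [476.59 -43.71  47.08] [500.11   5.67  62.25]
[488.16 -16.61] [0.07 1.  ]
seal_pad 0.7 [316.  61.] [494.23  79.05  56.25] [482.12  54.91  47.03] [503.68 107.37  62.51]<stdin>:9: RuntimeWarning: Mean of empty slice.
  ret = um.true_divide(
  avg = a.mean(axis, **keepdims_kw)
<stdin>:9: RuntimeWarning: Degrees of freedom <= 0 for slice
  c *= np.true_divide(1, fact)
  c *= np.true_divide(1, fact)
```

View pics/w5.png

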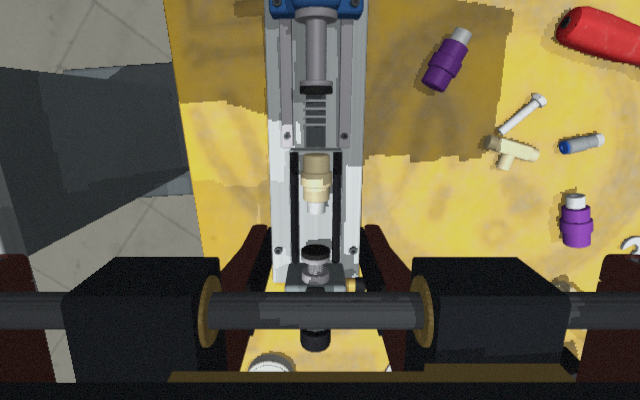

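The coupling lies on the bed, straight and centred: brass at (316,175), steel nose at (316,207), stop face at (316,250), pad at (316,88). Next I go over the release bar, with the jaws turned to close along the rail.

```bash
python3 -m inch '[{"tx":0,"ty":-5,"tz":-2,"ax":0,"ay":0,"az":10,"jaw":0.5},{"tx":0,"ty":0,"tz":0,"ax":0,"ay":0,"az":10,"jaw":0.5},{"tx":0,"ty":0,"tz":0,"ax":0,"ay":0,"az":10,"jaw":0.5},{"tx":0,"ty":0,"tz":0,"ax":0,"ay":0,"az":10,"jaw":0.5},{"tx":0,"ty":0,"tz":0,"ax":0,"ay":0,"az":10,"jaw":0.5},{"tx":0,"ty":0,"tz":0,"ax":0,"ay":0,"az":10,"jaw":0.5},{"tx":0,"ty":0,"tz":0,"ax":0,"ay":0,"az":10,"jaw":0.5},{"tx":0,"ty":0,"tz":0,"ax":0,"ay":0,"az":10,"jaw":0.5},{"tx":0,"ty":0,"tz":0,"ax":0,"ay":0,"az":10,"jaw":0.5},{"tx":-5.5,"ty":0,"tz":0,"ax":0,"ay":0,"az":0,"jaw":0.5},{"tx":-5.5,"ty":-0.2,"tz":0,"ax":0,"ay":0,"az":0,"jaw":0.5},{"tx":0,"ty":0,"tz":0,"ax":0,"ay":0,"az":0,"jaw":0.5}]'
python3 - <<'E'
from h import *
np.set_printoptions(suppress=True,precision=2)
o=get_obs(); print(o['ee_pos'],o['orientation'],o['qpos'])
n='wrist'; c=cal(n); im,d=viewer.get_image(n); save('w6',im)
for r in masks_of(n,'bar_grip')[:2]:
        P=cloud(n,d,r['pixels'],c); print(r['score'],np.round(r['location']),len(P),np.median(P,0),np.percentile(P,2,axis=0),np.percentile(P,98,axis=0))
        Q=P[P[:,2]>100]; m=Q.mean(0); w,V=np.linalg.eigh(np.cov((Q-m)[:,:2].T)); print('>100',m,V[:,1],np.percentile((Q-m)[:,:2]@V[:,0],[1,99]),np.percentile(Q[:,2],[50,99]))
E
```

```text
t: 10.48
ee_pos: [499.1, 142.1, 198.1]
orientation: [2.152, -2.288, -0.002]
ft_force: [-0.6, -0.6, -0.5]
width: 44.1
[499.05 142.1  198.12] [ 2.15 -2.29 -0.  ] [0.25 0.3  1.88 0.   0.96 1.89]
0.91 [311. 193.] 2003 [501.87 144.28 111.84] [459.06 136.68 105.76] [539.37 152.26 113.85]
>100 [500.97 144.28 111.37] [-1.    0.06] [-6.89  6.62] [111.87 113.96]
```

View pics/w6.png

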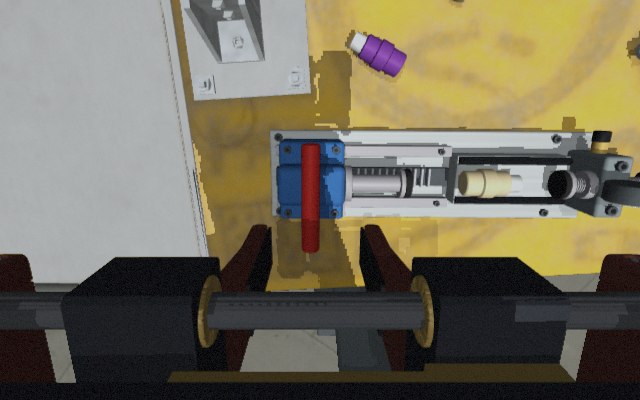

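The bar's centre is at (499, 144.3), pixel (311,195), 2 mm off the jaw middle. I'll go down and grip it.

```bash
python3 -m inch '[{"tx":-0.2,"ty":0,"tz":4,"ax":0,"ay":0,"az":0,"jaw":0.5},{"tx":0,"ty":0,"tz":4,"ax":0,"ay":0,"az":0,"jaw":0.5},{"tx":0,"ty":0,"tz":2.8,"ax":0,"ay":0,"az":0,"jaw":0.5},{"tx":0,"ty":0,"tz":0,"ax":0,"ay":0,"az":0,"jaw":0.5},{"tx":0,"ty":0,"tz":0,"ax":0,"ay":0,"az":0,"jaw":0.3}]';python3 -m inch '[{"tx":0,"ty":0,"tz":0,"ax":0,"ay":0,"az":0,"jaw":0.0},{"tx":0,"ty":0,"tz":0,"ax":0,"ay":0,"az":0,"jaw":0},{"tx":0,"ty":0,"tz":0,"ax":0,"ay":0,"az":0,"jaw":0},{"tx":0,"ty":0,"tz":0,"ax":0,"ay":0,"az":0,"jaw":0}]'
```

```text
t: 11.2
ee_pos: [499.8, 140.7, 91.9]
orientation: [-2.146, 2.294, -0.0]
ft_force: [0.9, -0.0, 0.3]
width: 37.1
t: 11.7
ee_pos: [500.2, 141.7, 92.3]
orientation: [-2.147, 2.291, -0.002]
ft_force: [-0.7, -0.3, 7.3]
width: 13.2
```

```bash
python3 -m inch '[{"tx":0,"ty":0,"tz":-0.5,"ax":0,"ay":0,"az":0,"jaw":0},{"tx":0,"ty":0,"tz":-0.5,"ax":0,"ay":0,"az":0,"jaw":0},{"tx":0,"ty":0,"tz":-0.1,"ax":0,"ay":0,"az":0,"jaw":0},{"tx":0,"ty":0,"tz":0,"ax":0,"ay":0,"az":0,"jaw":0},{"tx":0,"ty":0,"tz":0,"ax":0,"ay":0,"az":0,"jaw":0}]'; python3 - <<'E'
from h import *
np.set_printoptions(suppress=True,precision=2)
n='side'; c=cal(n); im,d=viewer.get_image(n); save('s7',im)
P=cloud(n,d,np.ones(d.shape,bool),c)
for r in masks_of(n,'bar_grip')[:2]:
    Q=cloud(n,d,r['pixels'],c); print(r['score'],np.round(r['location']),np.percentile(Q,[5,50,95],axis=0))
hsv=cv2.cvtColor(im,cv2.COLOR_RGB2HSV); m=((hsv[...,0]<8)|(hsv[...,0]>172))&(hsv[...,1]>130)&(hsv[...,2]>60)
Q=cloud(n,d,m,c); Q=Q[(Q[:,2]>90)&(abs(Q[:,0]-499)<50)&(Q[:,1]>100)&(Q[:,1]<200)]; print(len(Q),np.percentile(Q,[5,50,95],axis=0))
E
```

```text
t: 12.32
ee_pos: [500.1, 141.5, 102.3]
orientation: [-2.147, 2.292, -0.001]
ft_force: [6.3, 1.2, -6.1]
width: 13.5
0.61 [303. 179.] [[460.78 134.11  24.92]
 [516.11 139.6  108.15]
 [531.31 265.32 122.38]]
7 [[461.41 137.1  115.62]
 [465.67 140.88 119.37]
 [471.83 142.61 121.11]]
```

```bash
python3 -m inch '[{"tx":0.3,"ty":0,"tz":0,"ax":0,"ay":0,"az":0,"jaw":0},{"tx":0.5,"ty":0,"tz":0,"ax":0,"ay":0,"az":0,"jaw":0},{"tx":0.5,"ty":0,"tz":0,"ax":0,"ay":0,"az":0,"jaw":0},{"tx":0.5,"ty":0,"tz":0,"ax":0,"ay":0,"az":0,"jaw":0},{"tx":0.5,"ty":0,"tz":0,"ax":0,"ay":0,"az":0,"jaw":0},{"tx":0.5,"ty":0,"tz":0,"ax":0,"ay":0,"az":0,"jaw":0},{"tx":0.5,"ty":0,"tz":0,"ax":0,"ay":0,"az":0,"jaw":0},{"tx":0.5,"ty":0,"tz":0,"ax":0,"ay":0,"az":0,"jaw":0}]'; python3 - <<'E'
from h import *
np.set_printoptions(suppress=True,precision=2)
n='wrist'; c=cal(n); im,d=viewer.get_image(n); save('w8',im); print(get_obs()['ee_pos'],get_obs()['ft_force'])
for th in ('coupling_mid','seal_pad'):
    for r in masks_of(n,th)[:2]:
        P=cloud(n,d,r['pixels'],c); print(th,r['score'],np.round(r['location']),np.median(P,0),np.percentile(P,2,axis=0),np.percentile(P,98,axis=0))
E
```

```text
t: 13.42
ee_pos: [497.5, 103.4, 102.2]
orientation: [-2.147, 2.292, -0.001]
ft_force: [5.1, 0.9, -7.5]
width: 13.0
[497.43 102.9  102.23] [ 5.51 -0.84 -7.88]
coupling_mid 0.86 [345.  34.] [608.28  76.21  24.23] [591.49  55.    16.73] [624.6   98.69  28.3 ]
seal_pad 0.85 [424. 216.] [493.89  32.56  56.18] [480.38  12.82  46.43] [502.09  63.17  62.5 ]
seal_pad 0.5 [402. 195.] [505.7   41.51  23.3 ] [ 444.48 -116.75   11.51] [538.71 178.1  122.53]
```

View pics/w8.png

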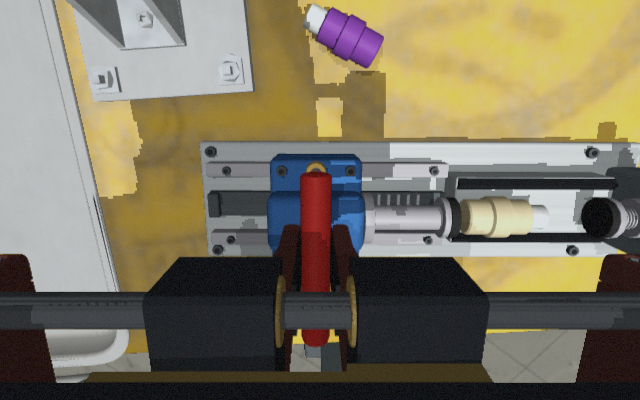

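The bar is up and the carriage follows. The pad (455,217) is about 6 mm behind the coupling (466-548), and the stop face is near (598,217). I'll keep advancing.

```bash
python3 -m inch '[{"tx":0.3,"ty":-0.1,"tz":0,"ax":0,"ay":0,"az":0,"jaw":0},{"tx":0.3,"ty":0,"tz":0,"ax":0,"ay":0,"az":0,"jaw":0},{"tx":0.3,"ty":0,"tz":0,"ax":0,"ay":0,"az":0,"jaw":0},{"tx":0.3,"ty":0,"tz":0,"ax":0,"ay":0,"az":0,"jaw":0},{"tx":0.3,"ty":0,"tz":0,"ax":0,"ay":0,"az":0,"jaw":0},{"tx":0.3,"ty":0,"tz":0,"ax":0,"ay":0,"az":0,"jaw":0},{"tx":0.3,"ty":0,"tz":0,"ax":0,"ay":0,"az":0,"jaw":0},{"tx":0.3,"ty":0,"tz":0,"ax":0,"ay":0,"az":0,"jaw":0},{"tx":0,"ty":0,"tz":0,"ax":0,"ay":0,"az":0,"jaw":0},{"tx":0,"ty":0,"tz":0,"ax":0,"ay":0,"az":0,"jaw":0}]'; python3 - <<'E'
from h import *
np.set_printoptions(suppress=True,precision=2)
F=[];X=[]
n='wrist'; c=cal(n); im,d=viewer.get_image(n); save('w9',im)
def g(): o=get_obs(); F.append(o['ft_force']); X.append(o['ee_pos'])
g()
for th in ('coupling_mid','seal_pad'):
    for r in masks_of(n,th)[:2]:
        g()
        P=cloud(n,d,r['pixels'],c); print(th,r['score'],np.round(r['location']),np.median(P,0),np.percentile(P,2,axis=0),np.percentile(P,98,axis=0))
print(np.mean(X,0),np.array(F))
E
```

```text
t: 14.82
ee_pos: [495.9, 79.0, 102.2]
orientation: [2.147, -2.292, -0.0]
ft_force: [0.4, -1.5, -7.5]
width: 13.1
coupling_mid 0.75 [308.  35.] [608.51  75.78  24.31] [591.79  54.7   16.98] [625.26  98.59  28.22]
coupling_mid 0.69 [496. 218.] [489.86 -33.86  58.13] [476.03 -62.08  47.98] [499.66 -14.26  62.25]
seal_pad 0.69 [425. 217.] [492.16   7.88  56.29] [479.01 -11.33  47.39] [500.37  38.14  62.43]
seal_pad 0.15 [496. 216.] [489.87 -33.64  58.15] [476.49 -62.08  48.33] [499.64 -14.2   62.25]
[495.9   79.19 102.17] [[ 0.21 -1.44 -7.94]
 [-0.74 -1.08 -5.64]
 [-0.74 -1.08 -5.64]
 [-1.81 -0.93 -7.69]
 [-1.81 -0.93 -7.69]]
```

View pics/w9.png

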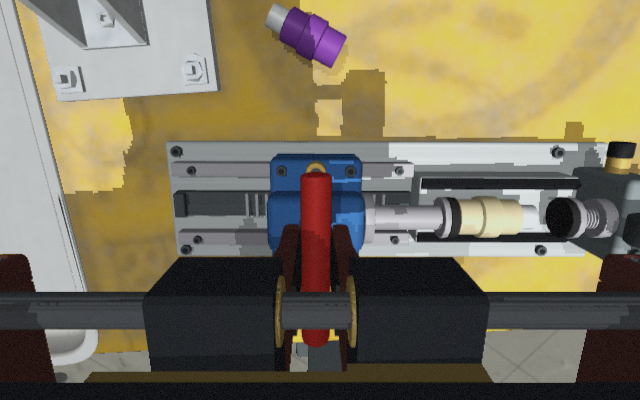

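The pad is now pushing the coupling: back face y≈-13, nose y≈-62, and about 16-20 mm remains to the stop.

```bash
python3 -m inch '[{"tx":0.2,"ty":0,"tz":0,"ax":0,"ay":0,"az":0,"jaw":0},{"tx":0.2,"ty":0,"tz":0,"ax":0,"ay":0,"az":0,"jaw":0},{"tx":0.2,"ty":0,"tz":0,"ax":0,"ay":0,"az":0,"jaw":0},{"tx":0.2,"ty":0,"tz":0,"ax":0,"ay":0,"az":0,"jaw":0},{"tx":0.2,"ty":0,"tz":0,"ax":0,"ay":0,"az":0,"jaw":0}]'; python3 -m inch '[{"tx":0.2,"ty":0,"tz":0,"ax":0,"ay":0,"az":0,"jaw":0}]'; for i in 1; do python3 -m inch '[{"tx":0.2,"ty":0,"tz":0,"ax":0,"ay":0,"az":0,"jaw":0}]'; done; python3 - <<'E'
from h import *
np.set_printoptions(suppress=True,precision=2)
n='wrist'; c=cal(n); im,d=viewer.get_image(n); save('w10',im)
for th in ('coupling_mid','seal_pad'):
    for r in masks_of(n,th)[:2]:
        P=cloud(n,d,r['pixels'],c); print(th,r['score'],np.round(r['location']),np.percentile(P,2,axis=0),np.percentile(P,98,axis=0)); print(get_obs()['ft_force'])
E
```

```text
t: 15.6
ee_pos: [495.3, 69.3, 102.2]
orientation: [2.147, -2.292, -0.001]
ft_force: [-3.2, 2.7, -7.7]
width: 13.5
t: 15.72
ee_pos: [495.2, 67.3, 102.2]
orientation: [2.147, -2.292, -0.001]
ft_force: [-3.4, 3.2, -6.8]
width: 13.1
t: 15.85
ee_pos: [495.0, 65.3, 102.2]
orientation: [2.147, -2.292, -0.001]
ft_force: [-3.3, 2.5, -6.6]
width: 13.0
coupling_mid 0.95 [286.  35.] [591.19  53.78  11.64] [625.11  98.84  28.32]
[-3.28 -0.15 -7.54]
coupling_mid 0.87 [496. 218.] [476.15 -75.41  49.64] [498.58 -27.75  62.25]
[-3.28 -0.15 -7.54]
seal_pad 0.6 [422. 218.] [476.77 -25.28  44.94] [499.53  25.29  62.6 ]
[-3.34 -0.45 -6.88]
```

```bash
python3 -m inch '[{"tx":0.15,"ty":0.05,"tz":0,"ax":0,"ay":0,"az":0,"jaw":0}]'; python3 -m inch '[{"tx":0.15,"ty":0,"tz":0,"ax":0,"ay":0,"az":0,"jaw":0}]'; python3 -m inch '[{"tx":0.15,"ty":0,"tz":0,"ax":0,"ay":0,"az":0,"jaw":0}]';  python3 -m inch '[{"tx":0.1,"ty":0,"tz":0,"ax":0,"ay":0,"az":0,"jaw":0}]';  python3 -m inch '[{"tx":0.1,"ty":0,"tz":0,"ax":0,"ay":0,"az":0,"jaw":0}]'; python3 -m inch '[{"tx":0,"ty":0,"tz":0,"ax":0,"ay":0,"az":0,"jaw":0},{"tx":0,"ty":0,"tz":0,"ax":0,"ay":0,"az":0,"jaw":0}]'
```

```text
t: 16.12
ee_pos: [494.9, 64.1, 102.3]
orientation: [-2.148, 2.292, -0.0]
ft_force: [-3.5, 2.3, -7.2]
width: 13.3
t: 16.25
ee_pos: [494.8, 62.6, 102.4]
orientation: [-2.148, 2.292, -0.0]
ft_force: [-3.5, 3.1, -7.6]
width: 13.4
t: 16.38
ee_pos: [494.8, 61.2, 102.4]
orientation: [-2.147, 2.293, 0.0]
ft_force: [-3.1, 6.0, -8.3]
width: 13.1
t: 16.5
ee_pos: [494.7, 60.4, 102.4]
orientation: [-2.147, 2.293, 0.001]
ft_force: [-4.1, 7.0, -7.9]
width: 13.2
t: 16.62
ee_pos: [494.6, 59.6, 102.4]
orientation: [-2.147, 2.292, 0.001]
ft_force: [-2.7, 7.2, -7.2]
width: 13.4
t: 16.88
ee_pos: [494.7, 59.5, 102.4]
orientation: [-2.147, 2.292, 0.001]
ft_force: [-3.0, 6.5, -7.8]
width: 13.2
```

Contact with the stop was felt at TCP y≈61.5, where the force rose from 3 to 6 N. I'll press on toward y≈52.5, expecting about 14 N.

```bash
python3 -m inch '[{"tx":0.15,"ty":0.05,"tz":0,"ax":0,"ay":0,"az":0,"jaw":0}]'; python3 -m inch '[{"tx":0.15,"ty":0.05,"tz":0,"ax":0,"ay":0,"az":0,"jaw":0}]'; python3 -m inch '[{"tx":0.1,"ty":0,"tz":0,"ax":0,"ay":0,"az":0,"jaw":0},{"tx":0,"ty":0,"tz":0,"ax":0,"ay":0,"az":0,"jaw":0}]'
```

```text
t: 17.0
ee_pos: [494.6, 58.3, 102.5]
orientation: [-2.146, 2.292, 0.0]
ft_force: [-1.9, 8.8, -7.3]
width: 13.2
t: 17.12
ee_pos: [494.5, 57.1, 102.7]
orientation: [-2.145, 2.291, -0.001]
ft_force: [-0.7, 9.7, -7.6]
width: 13.3
t: 17.38
ee_pos: [494.4, 56.1, 102.7]
orientation: [-2.145, 2.291, -0.001]
ft_force: [-1.8, 9.6, -8.2]
width: 13.1
```

```bash
python3 - <<'E'
from h import *
np.set_printoptions(suppress=True,precision=2)
n='wrist'; c=cal(n); im,d=viewer.get_image(n); save('w11',im)
for th in ('coupling_mid','seal_pad'):
    for r in masks_of(n,th)[:2]:
        P=cloud(n,d,r['pixels'],c); print(th,r['score'],np.round(r['location']),np.percentile(P,2,axis=0),np.percentile(P,98,axis=0)); print(get_obs()['ft_force'],get_obs()['ee_pos'])
E
```

```text
coupling_mid 0.79 [488. 215.] [475.24 -79.14  49.03] [498.2  -31.76  62.38]
[-1.38 10.16 -7.61] [494.42  56.12 102.72]
coupling_mid 0.75 [272.  37.] [591.48  53.49  16.29] [624.9   98.33  28.27]
[-1.38 10.16 -7.61] [494.42  56.12 102.72]
seal_pad 0.78 [420. 218.] [477.93 -29.18  45.1 ] [499.42  15.94  62.48]
[-2.02 10.35 -8.04] [494.4   56.15 102.72]
```

```bash
python3 -m inch '[{"tx":0.13,"ty":0,"tz":0,"ax":0,"ay":0,"az":0,"jaw":0}]'; python3 -m inch '[{"tx":0.13,"ty":0,"tz":0,"ax":0,"ay":0,"az":0,"jaw":0}]'; python3 -m inch '[{"tx":0.08,"ty":0,"tz":0,"ax":0,"ay":0,"az":0,"jaw":0},{"tx":0,"ty":0,"tz":0,"ax":0,"ay":0,"az":0,"jaw":0}]'; python3 -m inch '[{"tx":0,"ty":0,"tz":0,"ax":0,"ay":0,"az":0,"jaw":0}]'
```

```text
t: 17.65
ee_pos: [494.3, 55.1, 102.7]
orientation: [-2.145, 2.291, -0.0]
ft_force: [-0.7, 13.2, -6.9]
width: 13.2
t: 17.77
ee_pos: [494.3, 53.9, 102.7]
orientation: [-2.145, 2.291, -0.0]
ft_force: [-2.0, 13.8, -7.2]
width: 13.3
t: 18.02
ee_pos: [494.2, 53.2, 102.7]
orientation: [-2.145, 2.291, -0.0]
ft_force: [-1.5, 12.3, -7.7]
width: 13.4
t: 18.15
ee_pos: [494.2, 53.2, 102.7]
orientation: [-2.145, 2.291, -0.0]
ft_force: [-1.0, 13.2, -7.5]
width: 13.3
```

```bash
python3 -m inch '[{"tx":0.06,"ty":0,"tz":0,"ax":0,"ay":0,"az":0,"jaw":0},{"tx":0,"ty":0,"tz":0,"ax":0,"ay":0,"az":0,"jaw":0}]'; python3 -m inch '[{"tx":0,"ty":0,"tz":0,"ax":0,"ay":0,"az":0,"jaw":0.6},{"tx":0,"ty":0,"tz":0,"ax":0,"ay":0,"az":0,"jaw":0.6},{"tx":0,"ty":0,"tz":0,"ax":0,"ay":0,"az":0,"jaw":0.6},{"tx":0,"ty":0,"tz":0,"ax":0,"ay":0,"az":0,"jaw":0.6},{"tx":0,"ty":0,"tz":0,"ax":0,"ay":0,"az":0,"jaw":0.6},{"tx":0,"ty":0,"tz":0,"ax":0,"ay":0,"az":0,"jaw":0.6}]';  python3 -m inch '[{"tx":0,"ty":0,"tz":-2,"ax":0,"ay":0,"az":0,"jaw":0.6},{"tx":0,"ty":0,"tz":-4,"ax":0,"ay":0,"az":0,"jaw":0.6},{"tx":0,"ty":0,"tz":-4,"ax":0,"ay":0,"az":0,"jaw":0.6},{"tx":0,"ty":0,"tz":-2,"ax":0,"ay":0,"az":0,"jaw":0.6},{"tx":0,"ty":0,"tz":0,"ax":0,"ay":0,"az":0,"jaw":0.6},{"tx":0,"ty":0,"tz":0,"ax":0,"ay":0,"az":0,"jaw":0.6}]'
python3 - <<'E'
from h import *
np.set_printoptions(suppress=True,precision=2)
n='wrist'; c=cal(n); im,d=viewer.get_image(n); save('w12',im)
for th in ('coupling_mid','seal_pad','bar_grip'):
    for r in masks_of(n,th)[:2]:
        P=cloud(n,d,r['pixels'],c); print(th,r['score'],np.round(r['location']),np.median(P,0),np.percentile(P,2,axis=0),np.percentile(P,98,axis=0))
E
```

```text
t: 18.4
ee_pos: [494.2, 52.7, 102.7]
orientation: [-2.144, 2.291, 0.0]
ft_force: [-2.0, 13.4, -7.4]
width: 13.3
t: 19.15
ee_pos: [493.1, 51.0, 102.4]
orientation: [-2.148, 2.293, -0.0]
ft_force: [-0.1, 0.4, -1.1]
width: 52.9
t: 19.9
ee_pos: [492.3, 51.0, 221.4]
orientation: [2.147, -2.292, -0.001]
ft_force: [-0.8, 0.2, -0.3]
width: 52.8
coupling_mid 0.96 [281.  55.] [608.58  74.86  24.15] [591.41  53.99   7.37] [625.29  98.66  28.19]
coupling_mid 0.91 [421. 178.] [487.26 -51.58  58.18] [473.27 -79.45  35.2 ] [497.76 -30.39  62.19]
seal_pad 0.73 [377. 176.] [489.74 -10.53  56.48] [477.41 -28.86  50.36] [498.58  17.3   62.54]
bar_grip 0.84 [308. 186.] [494.95  55.28 111.84] [453.28  47.58 107.09] [532.74  63.25 113.71]
```

View pics/w12.png

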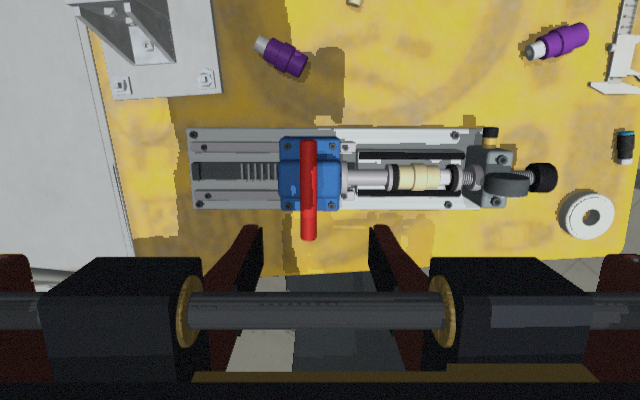

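The bar is down (top z 111.8, the same as at the start). The coupling sits between pad and stop, and the arm is clear of everything.

```bash
python3 -c "
from h import *
print(ctrl.close_job())"
```

```text
the job is handed in; nothing more can be done
None
```

I laid the brass coupling in the bed with its steel end towards the stop. Then I lifted the release bar about 10 mm, slid the carriage until the pad was pressed in, let go of the bar and handed the job in at about t = 20 s. No verdict is reported.

**Pressing:** I felt the stop when the drag rose from 3 N to 6 N. I then pressed on about 8.8 mm further, to 13.4 N at the wrist; the highest reading was 13.8 N.

**Last checks:**
- **Bar:** its top is at z = 111.8 mm, the same height as before the lift, so it is down in a notch. It has travelled 89 mm.
- **Coupling:** it has not moved from the stop since it was pressed. It looks straight on the bed's centre line.
- **Robot:** it stands 220 mm up and touches nothing.
- **Other things on the table:** I touched none of them. I did not measure their positions again at the end.

**What disagrees:** the remaining pad compression comes out as about 8.6 mm from the gripper position, but only about 4 mm from the camera. By the stated spring law that is 8 to 12.6 N, so either way above the 3 N required.

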